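Lid the feed pot and hold its clamp bar ready

TASK

Close up the spray feed pot: first set the loose lid down onto the pot's rim (do not drop it) so that it sits seated and level, and let go of it. Then lift the off-centre clamp bar by its balance point and hold it level, a few centimetres above the stand with its heavy hub over the post and its foot over the middle of the lid, so that a colleague can guide it down; the bar must not touch the stand or the lid. Finish still holding the bar there, and leave the other things on the table where they are.

Things in the scene. Friction and masses are not known exactly. Their poses are not given: they have to be found in the camera images.
- pot_stand: Fixed feed-pot stand: grey base plate 330 x 140 x 10 mm with an upright steel post near one end and an open round metal pot at the other. Origin on the table midway between post and pot; x axis points from post to pot, z up. Post axis at x = -90 mm, pot axis at x = +90 mm.
- pot_rim (a point): Centre of the pot's open mouth at rim height, 95 mm above the table. Pot: outer diameter 108 mm (114 at the rim), inside diameter 100 mm (106 in the top 4 mm).
- post_tip (a point): Tip of the post on its axis, 150 mm above the table. Post: diameter 28 mm up to a shoulder at 137 mm, then a pin of diameter 16 mm.
- pot_lid: Loose round metal lid, about 0.25 kg. From below: spigot (diameter 92, z 0 to 8 mm) that drops into the pot; flange (diameter 120, z 8 to 14 mm) that rests on the rim; central upright stem knob (diameter 24, z 14 to 50 mm; 32 wide at its foot). Origin at the centre of the spigot's underside, z up. Starts on the table on its spigot; seated, the origin is 8 mm below the rim.
- knob_top (a point): Centre of the top of the lid's knob.
- clamp_bar: Loose dark cast bar, 0.4-0.7 kg, standing on hub and foot; heavy round hub at one end. Balance point on the bar 60 mm from the hub axis. Origin below the balance point, level with the undersides of hub and foot; x axis from hub to foot, z up. Bar 16 mm wide, z 20 to 38 mm, free below. Hub axis x = -60 mm, foot axis x = +120 mm.
- hub_eye (a point): Centre of the underside of the clamp bar's hub: upright, diameter 54 mm, 44 mm tall, with a round eye of diameter 23 mm on its axis (nothing goes through it in this job).
- press_foot (a point): Centre of the underside of the clamp bar's foot: upright, diameter 28 mm, 40 mm tall (48 with a small stud on top), 180 mm from the hub axis.
- cup: Bystander: pale unglazed beaker, 64 mm wide, 79 mm tall. Origin under its centre.
- jar: Bystander: jar with a screw lid, 58 mm wide, 80 mm tall. Origin under its centre.
- tongs: Bystander: flat steel dipping tongs, 172 x 33 x 12 mm, lying along its y axis. Origin under its centre.
Not all that is in view belongs to the job. There is more than one size of the clamp_bar; the job needs the larger.

How it is judged:
By the outcome, as a careful person would: the job done as asked, in the order asked, and still so for the second after the job is handed in, while the arm keeps its last pose, push and grip.
It also fails if it takes over 56 s, if anything falls off the work surface, if the arm or the gripper's body presses on something with over 40 N, if the wrist force passes 120 N, or if a joint passes its speed limit or range.

ROBOT

A 7-joint arm with a two-finger parallel gripper is mounted at the origin on a cart in front of the work surface, level with it; the furniture and walls round the work are solid. World frame = base frame: x ahead of the robot, y to its left, z up, the work surface at z = 0. Lengths are in m, angles in rad, forces in N, time in s.
With the tool pointing down it reaches from about 0.425 to 0.925 m from the base axis. Payload 6.8 kg.
Tool frame: the origin (TCP) lies on the centre line of the jaws, within the pads' length; the fingertips stand 25 mm ahead of it and the grasp point (between the pads) lies 6 mm ahead of it; z points along the fingers, y is the line along which they close (so a half turn about z gives the same grasp; the last joint's range is limited). The gripper opens to 85 mm and grips with 20 to 120 N. Pads are 22 mm wide; open, the fingers measure 114 mm over their backs; the gripper's body (76 mm by 85 mm) begins 54 mm behind the grasp point. The pads swing forward as they close: fully open they stand 13 mm farther back than shut.
Start: joints at [1.08, 0.477, 0.022, 1.555, -0.011, 1.109, -0.083], TCP at [0.252, -0.626, 0.256] pointing down, gripper open.
Joint ranges: [-2.96, 2.96], [-0.34, 2.1], [-1.41, 1.46], [0.24, 2.44], [-1.37, 4.51], [0.17, 1.92], [-2.96, 2.96]. Speed limits (rad/s): [2.39, 2.39, 3.14, 3.14, 3.14, 3.14, 3.14].

INTERFACE

Orientations are given as a rotation vector (axis times angle).
In Python, from bench import telemetry, grab_frame, job gives the robot as it stands.
- The arm moves only by the tool apply_moves, never from a script. Its argument "rows" is a list of rows, each a list of 2 entries, a list of its own where there are three numbers: the shift along the tool's x, y, z each as a share of 250 mm, from -1 to 1, then the turn, a rotation vector about the tool's x, y, z each as a share of pi rad, from -1 to 1. A call has 1 to 10 rows; each row is the pose to reach, as a shift and turn from the pose commanded when the call began, along the tool's axes at that moment, turning the shorter way round; what a row does not reach only later rows make up. A row lasts 1/8 s, in which the tool goes at most 62.5 mm and 10.7 degrees, less where a joint would pass 70% of its speed; a pose out of reach is approached as far as the arm can. A call with a number of a shift or a turn outside -1 to 1 is refused whole. A call with a gripper value outside its range is refused whole. "jaw" is the gripper's target within -1 to 1 (fully open at 1, half-way at 0, shut at -1), set as the call begins (left out, the last holds). The fingers move at their own pace and stop on an object; "newtons" is the grip in N (left out, the last holds). Time passes only in rows, so rows that repeat a pose let the fingers close. It gives the time, the measured TCP pose, the force, the opening and the grip force at its end, in the units of the state.
- telemetry.get_obs(): the state, without advancing time (a new reading comes with each control period).
- grab_frame(name): name is "scene" or "top" or "wrist"; returns a dict with "frame" (480x640x3 uint8, red, green, blue), "vertical_fov" (degrees; the focal length in pixels is half the picture's height over the tangent of half this angle, whatever the lens; pixels are square), "cx", "cy" (the principal point, pixels), "k1" (the pictures are not rectified: a ray, as slopes to the right and down, at radius r is drawn at 1 + k1 r^2 times it, then the intrinsics apply), "origin" and "attitude" of the camera in the world. Camera axes: x right, y up, looking along -z (the intrinsics and any distortion apply to the point x, -y, -z); pixel columns grow to the right and rows downward; lengths in m; the calibration is good to about 2 mm. A picture is of the moment at which its call begins. There is no depth.
- job.hand_in(): hands the job in; it is judged then, once.
The state is a dict: "clock": time; "joints": joint angles; "qvel": joint speeds; "tau": joint torques, N m; "tcp_pos": TCP position; "orientation": TCP orientation; "contact_force": force on the tool from outside, world axes, zero at the start; "moment": the same for the moment, N m; "grip_width": finger opening in m; "gripper_force": force on a finger pad.
Only numpy, scipy, OpenCV 4.12 (cv2) and the standard library are available. Lean on these libraries where they do the work, as an engineer would, in place of code of your own. Each camera call takes 0.05 s, during which the arm holds its last target. There are 200 camera calls.

## Working session

There is one attempt and no reset: what is moved stays moved. The work goes in short steps, Python scripts to look and compute and a tool call to move; the robot and the scene stay as the last step left them, time stands still between calls to the robot, and variables do not carry over. Pictures are saved under pics/ and viewed, at most 10 in all, crops included, and the job is handed in when it is done.

Besides the shell and the picture viewer there is one more tool, called after ">>>" as name(argument=value, ...) on one line, values as JSON. apply_moves: Moves the arm, as the interface text tells. Its arguments: {"type":"object","properties":{"rows":{"type":"array"},"jaw":{"type":"number"},"newtons":{"type":"number"}},"required":["rows"]}

```bash
mkdir -p pics; ls
cat > h.py <<'E'
import numpy as np, cv2, pickle
from scipy.spatial.transform import Rotation as R
from bench import telemetry, grab_frame, job
def snap(n,tag):
    f=grab_frame(n); pickle.dump(f,open(f'pics/{tag}.pkl','wb'))
    cv2.imwrite(f'pics/{tag}.png',f['frame'][:,:,::-1]); return f
def ld(tag): return pickle.load(open(f'pics/{tag}.pkl','rb'))
def att(f):
    a=np.array(f['attitude'],float)
    return a if a.shape==(3,3) else R.from_rotvec(a).as_matrix() if a.size==3 else R.from_quat(a).as_matrix()
def fl(f): return 240/np.tan(np.radians(f['vertical_fov'])/2)
def ray(f,u,v):
    d=np.array([(u-f['cx'])/fl(f),(v-f['cy'])/fl(f)]); s=d.copy()
    for _ in range(30): s=d/(1+f['k1']*(s@s))
    w=att(f)@np.array([s[0],-s[1],-1]); return np.array(f['origin'],float),w/np.linalg.norm(w)
def proj(f,p):
    c=att(f).T@(np.array(p)-f['origin']); s=np.array([c[0],-c[1]])/-c[2]
    s=s*(1+f['k1']*(s@s)); return s*fl(f)+[f['cx'],f['cy']]
def onz(f,u,v,z):
    o,d=ray(f,u,v); return o+d*(z-o[2])/d[2]
def tri(*obs):
    A=0;b=0;L=[]
    for f,u,v in obs:
        o,d=ray(f,u,v); P=np.eye(3)-np.outer(d,d); A=A+P; b=b+P@o; L.append((P,o))
    x=np.linalg.solve(A,b); return x,[np.linalg.norm(P@(x-o)) for P,o in L]
def crop(tag,x0,y0,x1,y1,s,out):
    f=ld(tag); cv2.imwrite(f'pics/{out}.png',cv2.resize(f['frame'][y0:y1,x0:x1,::-1],None,fx=s,fy=s,interpolation=cv2.INTER_CUBIC))
E
python3 - <<'E'
from h import *
for n in ('scene','top','wrist'):
    f=snap(n,n+'0'); print(n,{k:f[k] for k in f if k!='frame'})
print(telemetry.get_obs())
E
```

```text
pics
scene {'vertical_fov': 55.25145895108847, 'cx': 316.8011037799439, 'cy': 238.58989939767136, 'k1': 0.018310413881605193, 'origin': array([-0.26515394,  0.71334573,  0.82890055]), 'attitude': array([ 0.51596232, -1.07183044, -2.05184799])}
top {'vertical_fov': 42.75655024243817, 'cx': 318.3475054601216, 'cy': 247.28584386945843, 'k1': -0.11834421805365587, 'origin': array([0.3753551 , 0.07715027, 1.80020718]), 'attitude': array([ 0.08115955, -0.06743911, -1.59008768])}
wrist {'vertical_fov': 58.47533579500521, 'cx': 325.2180020301309, 'cy': 242.89230800500312, 'k1': -0.10133211587333096, 'origin': array([ 0.32042691, -0.59725432,  0.37321444]), 'attitude': array([-0.25570697,  0.17496357, -1.17867755])}
{'clock': 0.15, 'joints': array([ 1.07990081,  0.4776249 ,  0.02235806,  1.55619579, -0.0115097 ,
        1.10932116, -0.08311369]), 'qvel': array([-8.16698374e-04, -2.11853102e-03, -7.78946143e-04, -4.13432313e-03,
       -1.62461948e-03,  5.38264302e-04, -9.70532676e-05]), 'tau': array([ 2.74747894e-03, -5.96926868e+01,  1.61035862e+00, -2.81490147e+01,
        1.27266906e-02,  6.57852317e-03,  2.60076547e-05]), 'tcp_pos': array([ 0.25195993, -0.62576196,  0.25555148]), 'orientation': array([-3.08287949e+00, -5.97352491e-01,  5.71867606e-04]), 'contact_force': array([0.72496162, 0.06566161, 0.4957696 ]), 'moment': array([-0.01140145,  0.00211847,  0.03174296]), 'gripper_force': 0.0, 'grip_width': 0.08528395950224832}
```

View pics/top0.png

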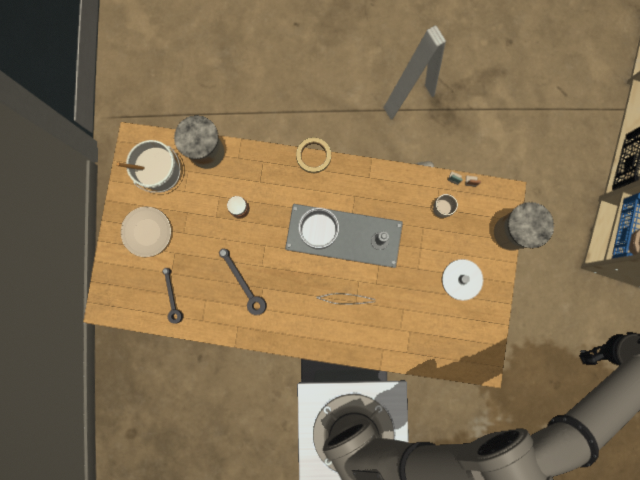

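View pics/scene0.png

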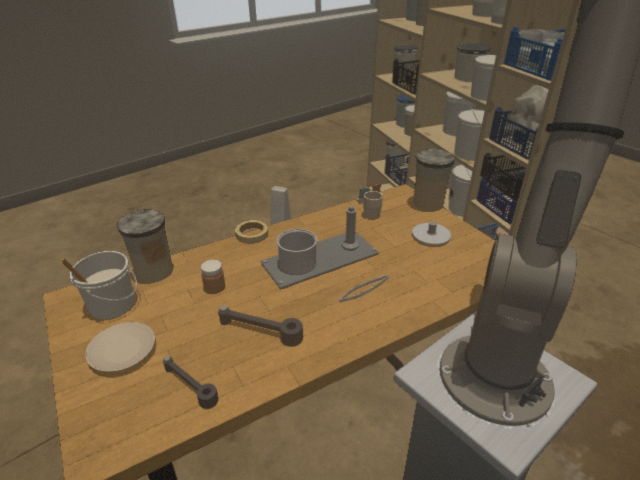

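The top view shows the lid at (463,280), pot at (319,228), post at (383,238), jar at (237,206), cup at (445,205) and tongs at (346,299). There are two bar candidates: hub (257,306) with foot (224,254), and hub (175,316) with foot (167,271). The first fits because it is clearly the longer one. I'll confirm it and measure in an enlarged crop.

Run:
```python
from h import *
t=ld('top0')['frame'][:,:,::-1]; s=ld('scene0')['frame'][:,:,::-1]
c=lambda im,x,y,w,h,k:cv2.resize(im[y:y+h,x:x+w],None,fx=k,fy=k,interpolation=cv2.INTER_CUBIC)
# top row: top bars origin(150,240) 130x100 x3 ; top stand(285,195) 133x100 x3
a=np.hstack([c(t,150,240,130,100,3),c(t,280,195,135,100,3)])
# bottom: scene bars (155,300)155x110... x3 ; scene lid (400,210)x3
b=np.hstack([c(s,160,300,150,100,3),c(s,405,205,60,50,3)[:150]if 0 else cv2.copyMakeBorder(np.vstack([c(s,405,215,55,35,6)[:, :330],]),0,90,0,0,cv2.BORDER_CONSTANT)])
w=max(a.shape[1],b.shape[1]); p=lambda i:cv2.copyMakeBorder(i,0,0,0,w-i.shape[1],cv2.BORDER_CONSTANT)
o=np.vstack([p(a),p(b)]); print(o.shape); cv2.imwrite('pics/m1.png',o)
T=ld('top0');S=ld('scene0')
# rough check with eyeballed px (z from text)
for n,u,v,z in [('hub',257,306,.044),('foot',224,254,.048),('hub_s',175,316,.03),('foot_s',167,271,.03),('knob',465,280,.05),('pot',319,228,.095),('post',383,235,.15)]:
    print(n,onz(T,u,v,z).round(3))
for n,u,v,z in [('hub',291,326,.044),('foot',223,312,.044),('knob',433,225,.05),('pot',297,240,.095),('post',351,209,.15)]:
    print('S',n,onz(S,u,v,z).round(3))
```

```text
(600, 795, 3)
hub [0.377 0.27  0.044]
foot [0.528 0.363 0.048]
hub_s [0.352 0.511 0.03 ]
foot_s [0.483 0.534 0.03 ]
knob [ 0.438 -0.328  0.05 ]
pot [0.591 0.087 0.095]
post [ 0.561 -0.086  0.15 ]
S hub [0.376 0.272 0.044]
S foot [0.521 0.371 0.044]
S knob [ 0.434 -0.323  0.05 ]
S pot [0.59  0.088 0.095]
S post [ 0.549 -0.079  0.15 ]
```

View pics/m1.png

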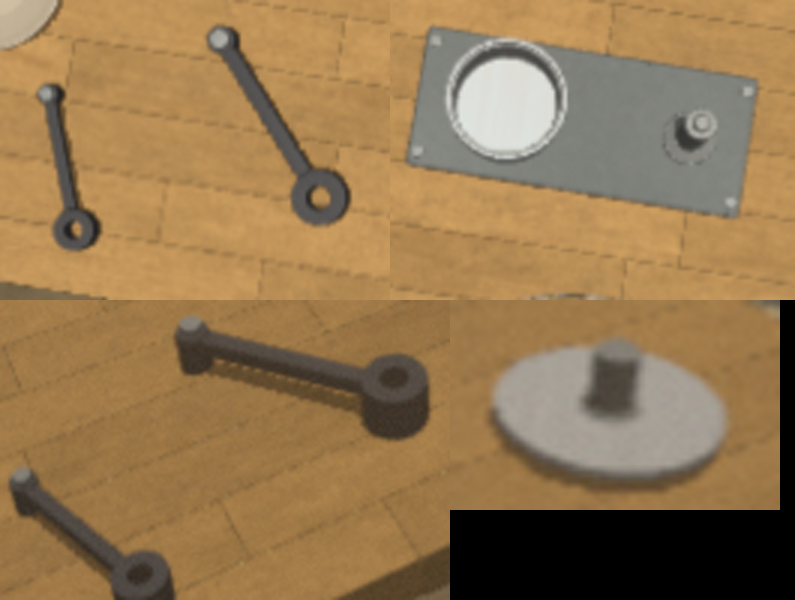

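The crop confirms it: the upper-right bar, with hub (256.3,305) and foot (223.7,252.7), is the larger. The other spans only about 130 mm. Pot rim is at (318.3,227.3) and post tip at (383.7,235.7).

Run:
```python
from h import *
T=ld('top0');S=ld('scene0')
for n,a,b in [('hubtop',(256.3,305),(291.3,324.7)),('studtop',(223.7,252.7),(223.3,308)),('knob',(465,279.5),(432.4,222.4)),('pot',(318.3,227.3),(297,240.5)),('post',(383.7,235.7),(351,208.5))]:
    x,e=tri((T,*a),(S,*b)); print(n,x.round(4),np.round(e,4))
o=telemetry.get_obs(); M=R.from_rotvec(o['orientation']).as_matrix(); print(M.round(3),o['tcp_pos'])
W=ld('wrist0'); print('cam in tool',M.T@(W['origin']-o['tcp_pos']), (M.T@att(W)).round(3))
K=np.array([.438,-.326,0]); print('knob px in wrist now',proj(W,K+[0,0,.05]))
```

```text
hubtop [0.3788 0.2705 0.0449] [0.0013 0.0013]
studtop [0.5316 0.3641 0.0453] [0. 0.]
knob [ 0.4394 -0.3265  0.0555] [0.0001 0.0001]
pot [0.5924 0.0881 0.0923] [0.0017 0.0017]
post [ 0.56   -0.0886  0.1431] [0.0003 0.0003]
[[ 0.928  0.374 -0.001]
 [ 0.374 -0.928  0.001]
 [-0.    -0.001 -1.   ]] [ 0.25195993 -0.62576196  0.25555148]
cam in tool [ 0.07414832 -0.00103849 -0.11766875] [[ 0.     0.958  0.288]
 [ 1.    -0.     0.   ]
 [ 0.     0.288 -0.958]]
knob px in wrist now [  44.39010564 -156.72489981]
```

>>> apply_moves(rows=[[[0.25,-0.21,0],[0,0,0]],[[0.5,-0.42,0],[0,0,0]],[[0.75,-0.62,0],[0,0,0]],[[1.0,-0.83,0],[0,0,0]],[[1.0,-0.83,0],[0,0,0]],[[1.0,-0.83,0],[0,0,0]],[[1.0,-0.83,0],[0,0,0]]], jaw=1)

```text
clock: 1.02
tcp_pos: [0.4067, -0.3399, 0.2563]
orientation: [3.084, 0.6, -0.0]
contact_force: [0.3, -1.2, 0.1]
grip_width: 0.0855
gripper_force: 0.0
```

>>> apply_moves(rows=[[[0.14,0,0.14],[0,0,0]],[[0.14,0,0.28],[0,0,0]],[[0.14,0,0.28],[0,0,0]],[[0.14,0,0.28],[0,0,0]]])

```text
clock: 1.52
tcp_pos: [0.4385, -0.3292, 0.1873]
orientation: [3.084, 0.593, 0.0]
contact_force: [0.6, -0.1, 0.2]
grip_width: 0.0856
gripper_force: 0.0
```

```bash
cat >> h.py <<'E'
def plan(pos,xaxis=None):
    "shares to world pos (and horizontal direction of tool x, tool down)"
    o=telemetry.get_obs(); M=R.from_rotvec(o['orientation']).as_matrix()
    s=M.T@(np.array(pos)-o['tcp_pos'])/.25
    r=np.zeros(3)
    if xaxis is not None:
        x=np.array([*xaxis[:2],0.]); x/=np.linalg.norm(x); z=np.array([0,0,-1.])
        r=R.from_matrix(M.T@np.stack([x,np.cross(z,x),z],1)).as_rotvec()/np.pi
    return s.round(4),r.round(4)
E
python3 - <<'E'
from h import *
f=snap('wrist','w1'); o=telemetry.get_obs(); print(o['tcp_pos'],o['clock'],proj(f,[.4394,-.3265,.05]),o['contact_force'])
E
```

```text
[ 0.4389293  -0.32903714  0.18776359] 1.575 [323.16101145 236.14164643] [ 0.74608107 -0.02590056 -0.4472801 ]
```

View pics/w1.png

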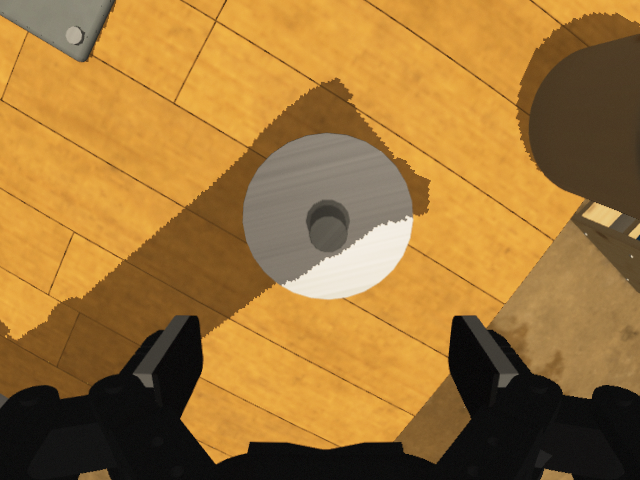

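The wrist view shows the lid: knob top at (327,234), flange disc centred at (328,217), and the gripper clear of it.

Run:
```python
from h import *
f=ld('w1'); T=ld('top0')
print(onz(f,327,234,.05),onz(f,328,217,.014), tri((f,327,234),(T,465,279.5)))
k=(onz(f,327,234,.05)+onz(f,328,217,.014))/2; print(plan([k[0],k[1],.045]))
```

```text
[ 0.44155537 -0.32819295  0.05      ] [ 0.4439958  -0.32815935  0.014     ] (array([ 0.43981899, -0.32909226,  0.04359945]), [np.float64(0.00022412616011067166), np.float64(0.00022412616011079555)])
(array([0.0151, 0.0013, 0.5711]), array([0., 0., 0.]))
```

>>> apply_moves(rows=[[[0.013,0.002,0.2],[0,0,0]],[[0.013,0.002,0.4],[0,0,0]],[[0.013,0.002,0.5],[0,0,0]],[[0.013,0.002,0.56],[0,0,0]],[[0.013,0.002,0.56],[0,0,0]],[[0.013,0.002,0.56],[0,0,0]]], jaw=0.3)

```text
clock: 2.33
tcp_pos: [0.4431, -0.3273, 0.0477]
orientation: [3.083, 0.597, 0.003]
contact_force: [0.2, -0.2, 1.0]
grip_width: 0.0559
gripper_force: 0.0
```

>>> apply_moves(rows=[[[0,0,0],[0,0,0]],[[0,0,0],[0,0,0]],[[0,0,0],[0,0,0]],[[0,0,0],[0,0,0]],[[0,0,0],[0,0,0]],[[0,0,0],[0,0,0]]], jaw=-1, newtons=40)

```text
clock: 3.08
tcp_pos: [0.4428, -0.327, 0.0474]
orientation: [3.083, 0.597, 0.002]
contact_force: [-0.3, 0.6, 5.0]
grip_width: 0.0229
gripper_force: 38.9
```

>>> apply_moves(rows=[[[0,0,-0.05],[0,0,0]],[[0,0,-0.2],[0,0,0]],[[0,0,-0.4],[0,0,0]],[[0,0,-0.6],[0,0,0]],[[0,0,-0.8],[0,0,0]],[[0,0,-0.95],[0,0,0]],[[0,0,-1],[0,0,0]],[[0,0,-1],[0,0,0]]])

```text
clock: 4.08
tcp_pos: [0.442, -0.3263, 0.2962]
orientation: [3.084, 0.598, 0.0]
contact_force: [0.1, 0.7, -2.9]
grip_width: 0.0231
gripper_force: 39.5
```

>>> apply_moves(rows=[[[0.08,-0.09,0],[0,0,0]],[[0.2,-0.24,0],[0,0,0]],[[0.34,-0.4,0],[0,0,0]],[[0.48,-0.56,0],[0,0,0]],[[0.62,-0.72,0],[0,0,0]],[[0.73,-0.84,0],[0,0,0]],[[0.8,-0.92,0],[0,0,0]],[[0.8,-0.92,0],[0,0,0]],[[0.8,-0.92,0],[0,0,0]]])

```text
clock: 5.2
tcp_pos: [0.5408, -0.0394, 0.2946]
orientation: [-3.084, -0.596, 0.005]
contact_force: [0.9, -1.6, -1.9]
grip_width: 0.0227
gripper_force: 39.6
```

Run:
```python
from h import *
f=snap('wrist','w2'); o=telemetry.get_obs(); print(o['tcp_pos'],o['clock'],proj(f,[.5924,.0881,.095]),o['contact_force'],o['grip_width'],f['origin'])
```

```text
[ 0.54096687 -0.0397752   0.29497655] 5.25 [187.77359829  85.23915851] [ 0.64506672 -0.44340398 -2.51265234] 0.022526931013902945 [ 0.60965562 -0.01074344  0.41215239]
```

View pics/w2.png

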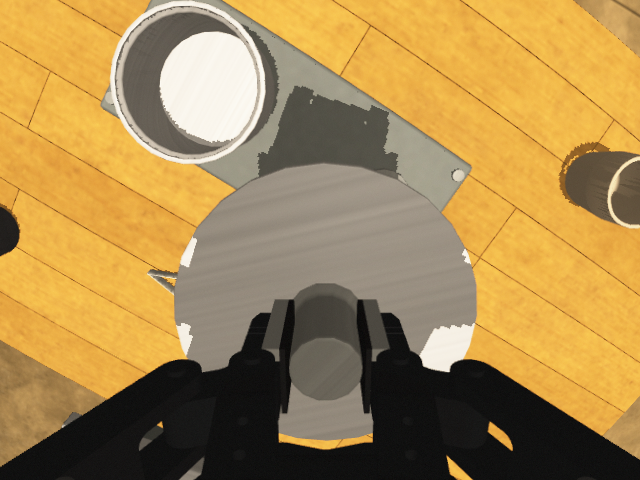

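The wrist view shows the pot rim ellipse spanning 110–266 by 1–162. The held lid spans 174–477, top edge at 164, bottom at about 440, and it is level in the jaws.

Run:
```python
from h import *
from scipy.optimize import least_squares
f=ld('w2'); T=ld('top0'); o=telemetry.get_obs()
def circ(pts,z):
    P=np.array([onz(f,u,v,z)[:2] for u,v in pts]); r=least_squares(lambda q:np.hypot(*(P-q[:2]).T)-q[2],[*P.mean(0),.06]); return r.x.round(4),r.fun.round(4)
print('rim',circ([(110,83),(266,83),(187,1),(187,162.5)],.095))
for z in (.255,.2616,.268): print('lid',z,circ([(174,297),(477,297),(324,163.5),(326,440)],z))
print('tri',tri((f,187.6,82.3),(T,318.3,227.3)))
```

```text
rim (array([0.5928, 0.0892, 0.0564]), array([ 0.0005,  0.0005, -0.0005, -0.0005]))
lid 0.255 (array([ 0.5356, -0.0405,  0.0621]), array([-0.0001, -0.0001,  0.0001,  0.0001]))
lid 0.2616 (array([ 0.5387, -0.0392,  0.0595]), array([-0.0001, -0.0001,  0.0001,  0.0001]))
lid 0.268 (array([ 0.5417, -0.038 ,  0.0569]), array([-0.0001, -0.0001,  0.0001,  0.0001]))
tri (array([0.59381847, 0.08959178, 0.09199828]), [np.float64(0.0003710274660493544), np.float64(0.0003710274660495425)])
```

>>> apply_moves(rows=[[[0.05,-0.05,0],[0,0,0]],[[0.15,-0.15,0],[0,0,0]],[[0.27,-0.28,0],[0,0,0]],[[0.36,-0.37,0],[0,0,0]],[[0.39,-0.4,0],[0,0,0]],[[0.39,-0.4,0.1],[0,0,0]],[[0.39,-0.4,0.25],[0,0,0]],[[0.39,-0.4,0.4],[0,0,0]],[[0.39,-0.4,0.5],[0,0,0]],[[0.39,-0.4,0.54],[0,0,0]]])

```text
clock: 6.5
tcp_pos: [0.5941, 0.0896, 0.1597]
orientation: [3.084, 0.595, -0.004]
contact_force: [-0.2, 0.6, -1.3]
grip_width: 0.0228
gripper_force: 39.6
```

Run:
```python
from h import *
f=snap('scene','s3'); o=telemetry.get_obs(); print(o['tcp_pos'],o['clock'],o['orientation'],o['contact_force'],o['grip_width'])
x,y=proj(f,[.593,.089,.1]).astype(int); crop('s3',x-70,y-60,x+70,y+45,5,'s3c')
```

```text
[0.59408942 0.08977325 0.15935694] 6.55 [ 3.08421551  0.59581635 -0.0044758 ] [-0.00407264 -0.43294245 -1.84638517] 0.022754628318382604
```

View pics/s3c.png

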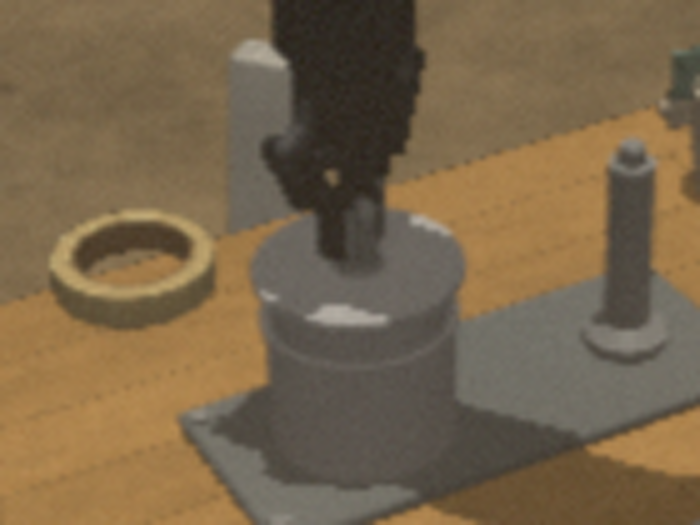

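The lid hangs level and centred over the rim, with the flange at (358,265) and rim at (360,325) in the crop. Lowering it gently now.

>>> apply_moves(rows=[[[0,0,0.03],[0,0,0]],[[0,0,0.055],[0,0,0]],[[0,0,0.07],[0,0,0]],[[0,0,0.08],[0,0,0]],[[0,0,0.087],[0,0,0]],[[0,0,0.093],[0,0,0]],[[0,0,0.097],[0,0,0]],[[0,0,0.097],[0,0,0]]])

```text
clock: 7.55
tcp_pos: [0.5949, 0.0908, 0.137]
orientation: [3.084, 0.598, -0.0]
contact_force: [-0.4, -0.8, -1.9]
grip_width: 0.0231
gripper_force: 39.6
```

>>> apply_moves(rows=[[[0,0,0.004],[0,0,0]],[[0,0,0.008],[0,0,0]],[[0,0,0.011],[0,0,0]],[[0,0,0.011],[0,0,0]]])

```text
clock: 8.05
tcp_pos: [0.5949, 0.0908, 0.1345]
orientation: [3.084, 0.598, 0.0]
contact_force: [-1.3, 0.5, -0.0]
grip_width: 0.0225
gripper_force: 39.9
```

>>> apply_moves(rows=[[[0,0,0.003],[0,0,0]],[[0,0,0.006],[0,0,0]],[[0,0,0.006],[0,0,0]]])

```text
clock: 8.43
tcp_pos: [0.5949, 0.0908, 0.1344]
orientation: [3.084, 0.597, 0.0]
contact_force: [-6.4, -0.9, 11.4]
grip_width: 0.0228
gripper_force: 41.1
```

Contact came exactly at the seated height (TCP 0.1344). Releasing the lid and rising straight up.

>>> apply_moves(rows=[[[0,0,-0.004],[0,0,0]],[[0,0,-0.004],[0,0,0]]])

```text
clock: 8.68
tcp_pos: [0.595, 0.0908, 0.1344]
orientation: [3.084, 0.598, 0.0]
contact_force: [-3.5, -0.6, 6.9]
grip_width: 0.0229
gripper_force: 40.2
```

>>> apply_moves(rows=[[[0,0,0],[0,0,0]],[[0,0,0],[0,0,0]],[[0,0,0],[0,0,0]],[[0,0,0],[0,0,0]],[[0,0,-0.1],[0,0,0]],[[0,0,-0.3],[0,0,0]],[[0,0,-0.5],[0,0,0]],[[0,0,-0.6],[0,0,0]],[[0,0,-0.6],[0,0,0]]], jaw=0.2)

```text
clock: 9.8
tcp_pos: [0.5961, 0.0911, 0.2861]
orientation: [3.084, 0.597, 0.007]
contact_force: [-0.5, 0.4, -1.1]
grip_width: 0.0515
gripper_force: 0.0
```

Run:
```python
from h import *
f=snap('wrist','w4'); o=telemetry.get_obs(); print(o['tcp_pos'],o['clock'],o['contact_force'],o['grip_width'])
g=snap('scene','s4')
x,y=proj(g,[.593,.089,.1]).astype(int); s=cv2.resize(g['frame'][y-45:y+45,x-50:x+100,::-1],None,fx=16/3,fy=16/3)
h=f['frame'][:,:,::-1]
# wrist left half-size with scene crop right
o2=np.hstack([cv2.resize(h,(400,300)),cv2.resize(s,(400,240+60))]); cv2.imwrite('pics/m4.png',o2)
B=np.array([.3788,.2705])*2/3+np.array([.5316,.3641])/3; d=[.1528,.0936]
print('B',B,plan([*B,.25],d))
```

```text
[0.59511793 0.09079806 0.28411922] 9.85 [ 0.02490685 -0.04750044  0.23284378] 0.050933596386352836
B [0.42973333 0.3017    ] (array([-0.2958, -1.0295,  0.132 ]), array([-0.    ,  0.0003, -0.0531]))
```

View pics/m4.png

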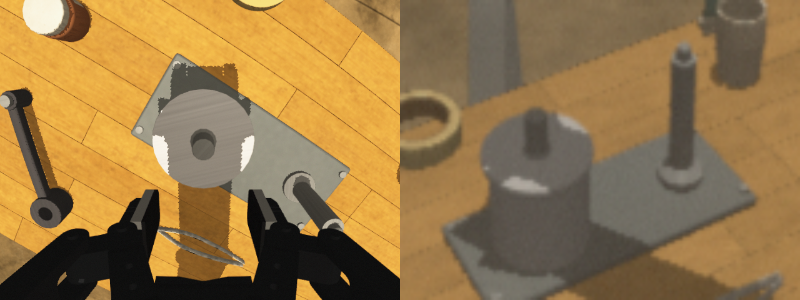

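The lid sits seated and level on the pot: knob at (203,148) in the left tile, flange flush on the rim in the right tile. Now on to the bar.

>>> apply_moves(rows=[[[-0.06,-0.2,0],[0,0,-0.01]],[[-0.12,-0.4,0],[0,0,-0.03]],[[-0.18,-0.6,0],[0,0,-0.053]],[[-0.24,-0.8,0.05],[0,0,-0.053]],[[-0.28,-0.94,0.1],[0,0,-0.053]],[[-0.296,-1,0.13],[0,0,-0.053]],[[-0.296,-1,0.13],[0,0,-0.053]],[[-0.296,-1,0.13],[0,0,-0.053]]], jaw=0.6)

```text
clock: 10.9
tcp_pos: [0.4343, 0.2935, 0.2512]
orientation: [3.024, 0.848, -0.0]
contact_force: [0.2, 0.8, -0.6]
grip_width: 0.0684
gripper_force: 0.0
```

Run:
```python
from h import *
f=snap('wrist','w5'); o=telemetry.get_obs(); print(o['tcp_pos'],o['clock'],o['joints'].round(2),o['grip_width'])
print(proj(f,[.3788,.2705,.044]),proj(f,[.5316,.3641,.048]))
```

```text
[0.4343721  0.29355591 0.25136157] 10.95 [-0.27  0.28 -0.53  1.89  0.16  1.01 -1.89] 0.06870502890444946
[314.87197914 285.08751272] [312.48910062  49.01483412]
```

View pics/w5.png

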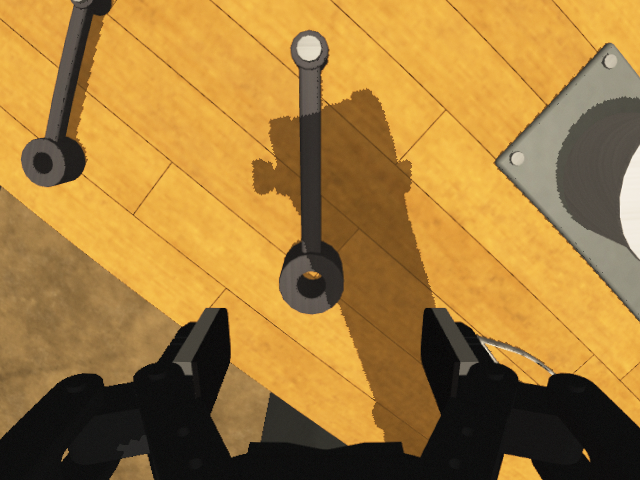

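The wrist view shows the larger bar: hub top at (311.5,283.5), stud top at (308.5,48), with the smaller bar at upper left.

Run:
```python
from h import *
f=ld('w5');T=ld('top0')
h=onz(f,311.5,283.5,.044); s=onz(f,308.5,48,.048); print(h,s,np.linalg.norm((s-h)[:2]))
print(tri((f,311.5,283.5),(T,256.3,305))[0],tri((f,308.5,48),(T,223.7,252.7))[0])
B=h+(s-h)/3; print('B',B,plan([B[0],B[1],.15],(s-h)))
```

```text
[0.37856662 0.27356524 0.044     ] [0.5307377  0.36684598 0.048     ] 0.17848623305988556
[0.37891798 0.27257418 0.04304921] [ 0.53622701  0.37246697 -0.00548919]
B [0.42929031 0.30465882 0.04533333] (array([ 0.0056, -0.0488,  0.4054]), array([ 0.0002, -0.    , -0.0011]))
```

>>> apply_moves(rows=[[[0.006,-0.049,0.1],[0,0,0]],[[0.006,-0.049,0.3],[0,0,0]],[[0.006,-0.049,0.5],[0,0,0]],[[0.006,-0.049,0.67],[0,0,0]],[[0.006,-0.049,0.8],[0,0,0]],[[0.006,-0.049,0.855],[0,0,0]],[[0.006,-0.049,0.855],[0,0,0]],[[0.006,-0.049,0.855],[0,0,0]]])

```text
clock: 11.95
tcp_pos: [0.4289, 0.3067, 0.0388]
orientation: [-3.023, -0.851, -0.004]
contact_force: [-0.3, 0.6, -0.3]
grip_width: 0.068
gripper_force: 0.0
```

>>> apply_moves(rows=[[[0,0,0],[0,0,0]],[[0,0,0],[0,0,0]],[[0,0,0],[0,0,0]],[[0,0,0],[0,0,0]],[[0,0,0],[0,0,0]],[[0,0,0],[0,0,0]],[[0,0,0],[0,0,0]],[[0,0,0],[0,0,0]]], jaw=-1, newtons=90)

```text
clock: 12.95
tcp_pos: [0.4284, 0.3059, 0.0383]
orientation: [3.023, 0.851, 0.001]
contact_force: [-0.3, -3.4, 7.8]
grip_width: 0.0148
gripper_force: 88.1
```

>>> apply_moves(rows=[[[0,0,-0.02],[0,0,0]],[[0,0,-0.08],[0,0,0]],[[0,0,-0.18],[0,0,0]],[[0,0,-0.32],[0,0,0]],[[0,0,-0.48],[0,0,0]],[[0,0,-0.64],[0,0,0]],[[0,0,-0.8],[0,0,0]],[[0,0,-0.9],[0,0,0]],[[0,0,-0.94],[0,0,0]],[[0,0,-0.94],[0,0,0]]])

```text
clock: 14.2
tcp_pos: [0.4275, 0.3061, 0.2725]
orientation: [3.024, 0.852, 0.0]
contact_force: [0.3, -0.2, -6.9]
grip_width: 0.0145
gripper_force: 88.4
```

Run:
```python
from h import *
f=snap('wrist','w6'); o=telemetry.get_obs(); print(o['tcp_pos'],o['orientation'],o['clock'],o['contact_force'],o['moment'],o['grip_width'])
z0=o['tcp_pos'][2]-.038; d=np.array([.1522,.0933])/.1785; B=o['tcp_pos'][:2]
print(proj(f,[*(B-.06*d),z0+.044]),proj(f,[*(B+.12*d),z0+.048]))
# lid final / post from w4 and earlier
w=ld('w4'); print('lid',onz(w,325,237,.137),onz(w,325,222,.101))
post=np.array([.56,-.0886]); pot=np.array([.5935,.0893]); d=(pot-post)/np.linalg.norm(pot-post); print(np.linalg.norm(pot-post))
c=post+d*.06; print(c,plan([*c,.285],d))
```

```text
[0.42722437 0.30575697 0.27170276] [ 3.02313379e+00  8.52118234e-01 -2.15012301e-03] 14.25 [-0.28132504 -0.20540918 -7.7202119 ] [ 0.03024021 -0.04727038 -0.01580118] 0.014554759470825964
[328.02387066 512.86410921] [329.37626895 -84.93809377]
lid [0.59439045 0.0915502  0.137     ] [0.59553088 0.09199659 0.101     ]
0.18102668311605336
[ 0.57110334 -0.02963632] (array([-0.2099,  1.4447, -0.0525]), array([-1.000e-04,  5.000e-04, -2.658e-01]))
```

View pics/w6.png

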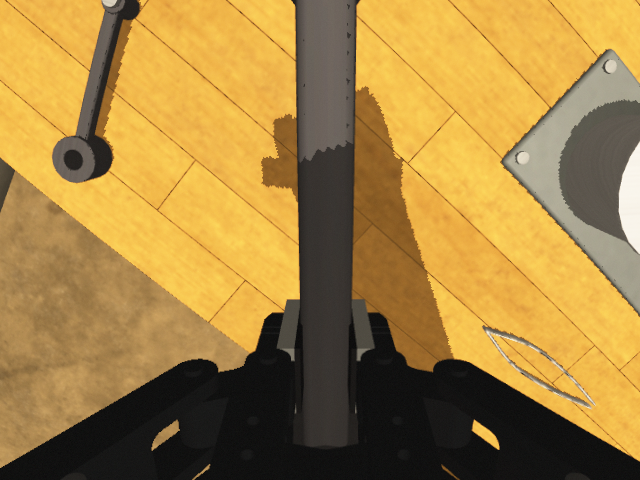

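The wrist view shows the bar held along the tool x-axis (columns 297–357), with nothing else disturbed. Next I carry it over the stand, well above everything.

>>> apply_moves(rows=[[[-0.01,0.06,-0.02],[0,0,0]],[[-0.03,0.18,-0.05],[0,0,-0.02]],[[-0.05,0.32,-0.05],[0,0,-0.05]],[[-0.07,0.46,-0.05],[0,0,-0.09]],[[-0.09,0.6,-0.05],[0,0,-0.13]],[[-0.11,0.74,-0.05],[0,0,-0.17]],[[-0.12,0.84,-0.05],[0,0,-0.2]],[[-0.13,0.92,-0.05],[0,0,-0.23]],[[-0.14,0.96,-0.05],[0,0,-0.255]],[[-0.14,0.96,-0.05],[0,0,-0.266]]])

```text
clock: 15.5
tcp_pos: [0.5231, 0.0811, 0.2842]
orientation: [-2.419, -2.003, 0.003]
contact_force: [-0.2, -0.4, -5.9]
grip_width: 0.0145
gripper_force: 88.4
```

Run:
```python
from h import *
f=snap('wrist','w7'); o=telemetry.get_obs(); print(o['tcp_pos'],o['orientation'],o['clock'],o['contact_force'],o['moment'],o['joints'].round(2))
post=np.array([.56,-.0886]); pot=np.array([.594,.090]); d=(pot-post)/np.linalg.norm(pot-post)
c=post+d*.06; print(c,plan([*c,.285],d)); print(proj(f,[*post,.15]),proj(f,[*pot,.137]),proj(f,[.594,.09,.101]))
```

```text
[0.52287967 0.0822704  0.28435137] [-2.41679793e+00 -2.00580497e+00  2.20539989e-03] 15.55 [-0.41264086  0.29271505 -6.09099768] [ 0.13153451 -0.0275769   0.0129859 ] [ 0.18  0.26 -0.53  1.84  0.15  1.09 -0.59]
[ 0.57122066 -0.02965853] (array([-0.4044,  0.2725, -0.0028]), array([-0.0005,  0.0002,  0.0009]))
[416.82508141 447.46675507] [433.05398556 201.6859539 ] [420.95846398 191.72350553]
```

View pics/w7.png

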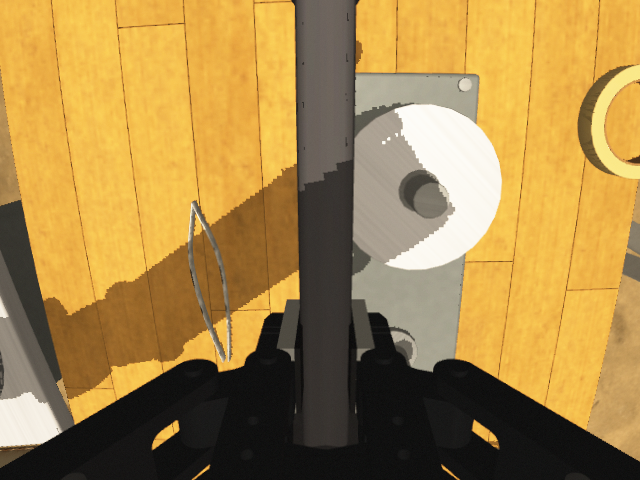

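The knob top appears at (431,200) against a prediction of (433,202), so the lid position holds. I'll check the stand axis from the base plate corners and compute the last shift.

Run:
```python
from h import *
T=ld('top0'); f=ld('w7')
C=[onz(T,280+(u-390)/3-.33,195+v/3-.33,.01)[:2] for u,v in [(431,27),(757,81),(737,216),(408,163)]]
C=np.array(C); print(C.round(4)); a=(C[0]+C[3])/2-(C[1]+C[2])/2; print('axis',np.degrees(np.arctan2(a[1],a[0])),np.linalg.norm(a),C.mean(0))
e=onz(f,478,78,.01)-onz(f,459,345,.01); print('edge',np.degrees(np.arctan2(e[1],e[0])))
lid=onz(f,431,200,.137)[:2]; print('lid',lid)
for p in ([.56,-.0886],onz(T,383.7,235.7,.15)[:2]):
    d=lid-p; print(p,np.degrees(np.arctan2(d[1],d[0])),np.linalg.norm(d))
```

```text
[[ 0.676   0.1624]
 [ 0.6155 -0.1571]
 [ 0.4832 -0.1331]
 [ 0.5419  0.187 ]]
axis 79.45242222689441 0.32526943084448 [0.579138   0.01481584]
edge 80.5135578990595
lid [0.59283978 0.09131344]
[0.56, -0.0886] 79.65562503361582 0.18288601968298082
[ 0.55944137 -0.08772016] 79.43303174209345 0.18212216212104557
```

>>> apply_moves(rows=[[[-0.04,0.03,0],[0,0,0]],[[-0.12,0.08,0],[0,0,0]],[[-0.22,0.15,0],[0,0,0]],[[-0.32,0.22,0],[0,0,0]],[[-0.38,0.26,0],[0,0,0]],[[-0.4,0.272,0],[0,0,0]],[[-0.4,0.272,0.06],[0,0,0]],[[-0.4,0.272,0.14],[0,0,0]],[[-0.4,0.272,0.21],[0,0,0]],[[-0.4,0.272,0.25],[0,0,0]]])

```text
clock: 16.8
tcp_pos: [0.5707, -0.0268, 0.2209]
orientation: [-2.415, -2.006, 0.002]
contact_force: [-0.6, -1.0, -6.2]
grip_width: 0.0148
gripper_force: 88.4
```

>>> apply_moves(rows=[[[0,0,0],[0,0,0]],[[0,0,0],[0,0,0]],[[0,0,0],[0,0,0]],[[0,0,0],[0,0,0]]])

```text
clock: 17.3
tcp_pos: [0.5718, -0.0276, 0.2231]
orientation: [2.418, 2.005, 0.001]
contact_force: [-0.3, 0.3, -7.0]
grip_width: 0.0144
gripper_force: 88.4
```

Run:
```python
from h import *
S=snap('scene','s8');T=snap('top','t8'); o=telemetry.get_obs(); print(o['tcp_pos'],o['orientation'],o['clock'],o['contact_force'],o['moment'],o['grip_width'])
M=R.from_rotvec(o['orientation']).as_matrix(); print(M[:,0],np.degrees(np.arctan2(M[1,0],M[0,0])))
z0=o['tcp_pos'][2]-.0383; x=M[:,0]; B=np.array([*o['tcp_pos'][:2],z0])
H=B-.06*x; F=B+.12*x; print('hub',H,'foot',F)
X,Y=330,195
for n,p in [('hubtop',H+[0,0,.044]),('hubbot',H),('stud',F+[0,0,.048]),('footbot',F),('post',[.56,-.0886,.15]),('knob',[.5935,.091,.137])]:
    q=proj(S,p); print(n,q.round(1),((q-[X-90,Y-50])*5).round(0),'top',proj(T,p).round(1))
crop('s8',X-90,Y-50,X+70,Y+70,5,'s8c')
```

```text
[ 0.57171893 -0.02762214  0.22285054] [2.41782688e+00 2.00524762e+00 5.73339965e-04] 17.4 [-0.27452165  0.39982365 -6.91826679] [ 0.02460629 -0.02481653 -0.00459727] 0.014533163956006012
[1.84948453e-01 9.82748223e-01 6.72287136e-06] 79.34187288682752
hub [ 0.56062203 -0.08658703  0.18455014] foot [0.59391275 0.09030765 0.18455135]
hubtop [351.2 182.4] [556. 187.] top [386.2 231.8]
hubbot [350.7 196.2] [553. 256.] top [384.5 233.8]
stud [293.6 196.9] [268. 259.] top [317.4 220.3]
footbot [294.2 212.4] [271. 337.] top [317.6 222.7]
post [350.9 206.5] [555. 307.] top [384.  235.5]
knob [294.8 227.3] [274. 412.] top [317.6 225.2]
```

View pics/s8c.png

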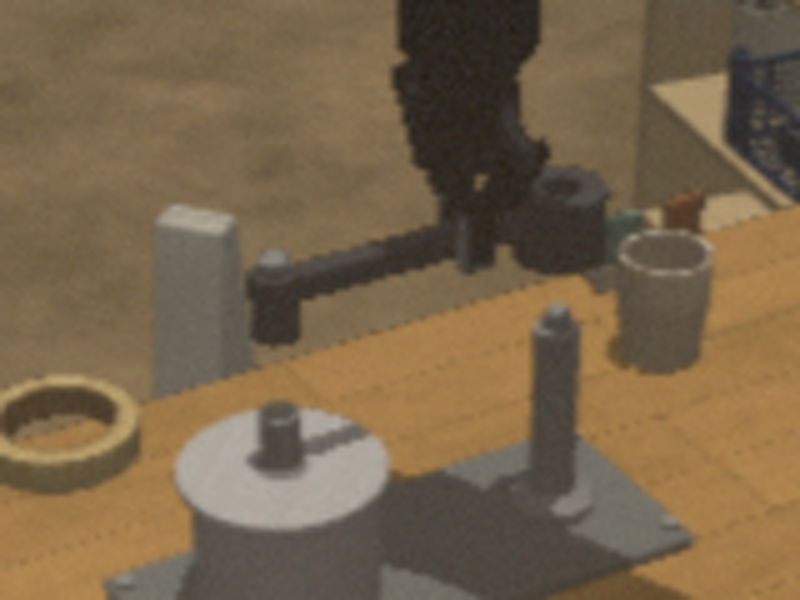

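The crop shows the bar level. Hub top (562,190) sits over the post tip (557,310), and stud (272,258) over the knob (279,407), each within 1 px of prediction at native scale. Clearance is about 34 mm above the post and 47 mm above the knob. Handing in.

```bash
python3 -c "
from bench import job; print(job.hand_in())"
```

```text
the job is handed in; nothing more can be done
None
```

I handed the job in at about 17 s: the lid is seated level and released, and the larger bar is held level about 34 mm above the post and 47 mm above the knob, with nothing else touched; I viewed 11 pictures, one over your limit of 10.

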